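Load the walnut-handled portafilter into the tamping stand

ROBOT

A 7-joint arm with a two-finger parallel gripper is mounted at the origin on the work surface. World frame = base frame: x ahead of the robot, y to its left, z up, the work surface at z = 0. Lengths are in m, angles in rad, forces in N, time in s.
With the tool pointing down it reaches from about 0.4 to 0.75 m from the base axis. Payload 19.5 kg.
Tool frame: the origin (TCP) lies midway between the tips of the shut fingers; the grasp point (between the pads) lies 19 mm behind it (bot.grasp_offset is the distance from the TCP to the grasp point, in m); z points along the fingers, y is the direction in which the jaws open and shut (so a half turn about z gives the same grasp; the last joint's range is limited). The gripper opens to 85 mm and grips with 20 to 120 N. Pads are 22 mm wide; open, the fingers measure 114 mm over their backs; the gripper's body (76 mm by 85 mm) begins 54 mm behind the grasp point. The pads swing forward as they close: fully open they stand 13 mm farther back than shut.
Start: joints at [1.119, 0.707, -0.028, 1.485, 0.022, 0.951, -0.075], TCP at [0.229, -0.527, 0.206] pointing down, gripper open.
Joint ranges: [-2.71, 2.71], [-0.32, 2.16], [-1.57, 1.52], [0, 2.45], [-1.46, 4.6], [0, 2.02], [-2.83, 2.83]. Speed limits (rad/s): [1.89, 1.89, 2.57, 2.57, 3.01, 3.01, 3.01].

INTERFACE

Orientations are given as a rotation vector (axis times angle).
In Python, from rig import bot gives the robot as it stands.
- The arm moves only by the shell command python3 -m inch 'ROWS' [OPENING] [FORCE]. ROWS is text: rows parted by semicolons, each of 6 numbers parted by spaces: the shift along the world's x, y, z in m, then the turn, a rotation vector about the world's x, y, z in degrees. A call has exactly 8 rows; each row is the pose to reach, as a shift and turn from the pose measured when the call began; what a row does not reach only later rows make up. A row lasts 1/8 s, in which the tool goes at most 62.5 mm and 10.7 degrees, less where a joint would pass 70% of its speed; a pose out of reach is approached as far as the arm can. A call with a gripper value outside its range is refused whole. OPENING is the opening in per cent of the stroke, from 0 (shut) to 100 (fully open), set as the call begins (- or left out, the last holds). The fingers move at their own pace and stop on an object; FORCE is the grip in N (left out, the last holds). Time passes only in rows, so rows that repeat a pose let the fingers close, or fill a call up. It gives the time, the measured TCP pose, the force and the opening at its end, in the units of the state.
- bot.sense(): the state, without advancing time (a new reading comes with each control period).
- bot.camera(name): name is "scene" or "top"; returns the picture (480x640x3 uint8, red, green, blue); there is no depth.
- bot.calibration(name): a dict with "fx", "fy", "cx", "cy" (pixels), "view" (4x4, takes a point from world to camera coordinates). Camera axes: x right, y down, z forward; pixel columns grow to the right and rows downward; lengths in m; the calibration is good to about 2 mm. A picture is of the moment at which its call begins. calibration takes no time and is no camera call.
- bot.job_done(): hands the job in, once; it reports no verdict.
The state is a dict: "t": time; "qpos": joint angles; "joint_velocities": joint speeds; "joint_efforts": joint torques, N m; "tcp_pos": TCP position; "orientation": TCP orientation; "force": force on the tool from outside, world axes, zero at the start; "wrist_torque": the same for the moment, N m; "gripper_width": opening from 0.0 (shut) to 1.0 (fully open).
Only numpy, scipy, OpenCV 4.12 (cv2) and the standard library are available. Lean on these libraries where they do the work, as an engineer would, in place of code of your own. Each camera call takes 0.05 s, during which the arm holds its last target. There are 200 camera calls.

TASK

Slide the portafilter with the walnut-brown wooden handle in between the tamping stand's two guide cheeks, under its head, until the basket is fully home against the back stop, standing flat on the counter with its handle pointing straight out of the mouth; then let go of it. Leave the black-handled portafilter and the milk pitcher where they are.

Things in the scene. Friction and masses are not known exactly. Their poses are not given: they have to be found in the camera images.
- walnut: Portafilter to load, 0.35 kg: steel basket (66 mm outer diameter, 46 tall) with a walnut-brown wooden handle. Origin: centre of basket's underside, z up, handle along own -x. Thin neck to 55 mm from origin, then handle 26 x 26 mm, flat sides (grip across y), to 170 mm; it slopes down so its end rests on the counter: centreline 31 mm high at 55, 22 at 113, 14 at 170. Starts standing on the counter.
- black: A second portafilter, same shape, size and origin, but with a black handle. Not to be used; it must stay where it is.
- stand: Tamping stand, fixed. Origin: on the counter below the head's centre; own -x points out of the mouth. No floor. Cheeks 30 mm tall, 90 apart inside, from 33 behind origin (back stop: basket touching it is centred on origin) to 40 in front, flaring to 68 in front. Over origin: piston 58 wide, underside at 78 mm; head 72 wide, 115-185 high, yellow disc on top. Column 65-105 behind, 190 tall.
- pitcher: Steel milk pitcher, a bystander that must stay where it is: 76 mm rim diameter, 100 mm tall, side handle towards its own +y. Origin at the centre of its underside.

How it is judged:
At the end, for the whole second after the job is handed in: Walnut portafilter released, at rest, in the stand: centre under 15 mm short of home and off the middle line, base within 6 mm of the counter and 6 degrees of level, handle within 12 degrees of straight out; black portafilter and pitcher within 30 mm of their starts (x of walnut in the frame of stand between -0.015 and 0.006 m and y of walnut in the frame of stand between -0.015 and 0.015 m and height (world z) of walnut below 0.006 m and angle between walnut's own z axis and vertical below 0.1 rad and angle between the x axis of walnut and the x axis of stand, either way round below 0.22 rad and linear speed of walnut below 0.02 m/s and distance of each of black, pitcher from where it was at the start of the episode below 0.03 m); the robot touches nothing.
It fails at once if the black-handled portafilter is moved more than 30 mm (distance of black from where it was at the start of the episode above 0.03 m).
It fails at once if the milk pitcher is moved more than 30 mm (distance of pitcher from where it was at the start of the episode above 0.03 m).
It also fails if it takes over 51 s, if anything falls off the work surface, if the arm or the gripper's body presses on something with over 40 N, if the wrist force passes 120 N, or if a joint passes its speed limit or range.

## Working session

There is one attempt and no reset: what is moved stays moved. The work goes in short steps, Python scripts to look and compute and a shell command to move; the robot and the scene stay as the last step left them, time stands still between calls to the robot, and variables do not carry over. Pictures are saved under pics/ and viewed, about 8 in all and at most 12, crops included, and the job is handed in when it is done.

```bash
mkdir -p pics; python3 - <<'E'
from rig import bot
import cv2
for n in("top","scene"):
    cv2.imwrite(f"pics/{n}0.png",bot.camera(n)[:,:,::-1]); c=bot.calibration(n); print(n,c)
s=bot.sense();print(s["t"],s["tcp_pos"],s["orientation"],s["gripper_width"],bot.grasp_offset)
E
```

```text
top {'fx': 503.2680166949042, 'fy': 503.2680166949042, 'cx': 315.787066158538, 'cy': 237.39044436116606, 'view': array([[ 2.53136196e-02, -9.99672638e-01,  3.71988666e-03,
         4.40849915e-02],
       [-9.87082796e-01, -2.55833326e-02, -1.58155136e-01,
         6.44544083e-01],
       [ 1.58198529e-01,  3.31642817e-04, -9.87407269e-01,
         7.53895909e-01],
       [ 0.00000000e+00,  0.00000000e+00,  0.00000000e+00,
         1.00000000e+00]])}
scene {'fx': 491.2712330345867, 'fy': 491.2712330345867, 'cx': 318.42659516330394, 'cy': 237.86770814122963, 'view': array([[-0.81907952,  0.57321545, -0.02308233,  0.47305531],
       [ 0.39601782,  0.53585111, -0.74567652, -0.27704546],
       [-0.41506461, -0.61990938, -0.6659082 ,  1.30506762],
       [ 0.        ,  0.        ,  0.        ,  1.        ]])}
0.1 [ 0.22895951 -0.52718812  0.20539056] [-3.07499173e+00 -6.39003640e-01  3.98622724e-04] 1.001750022181636 0.0187
```

View pics/top0.png

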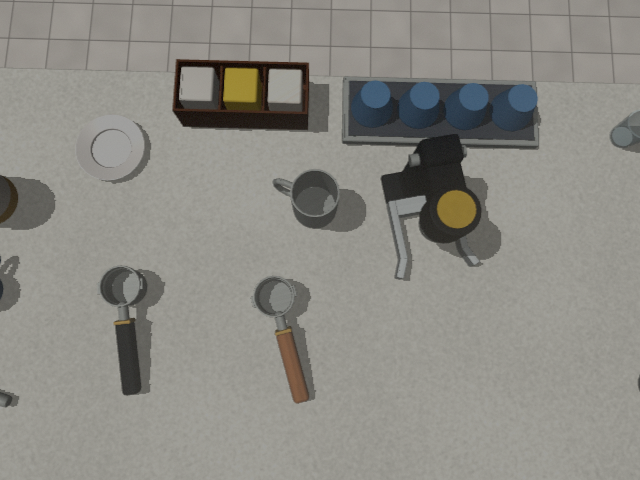

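View pics/scene0.png

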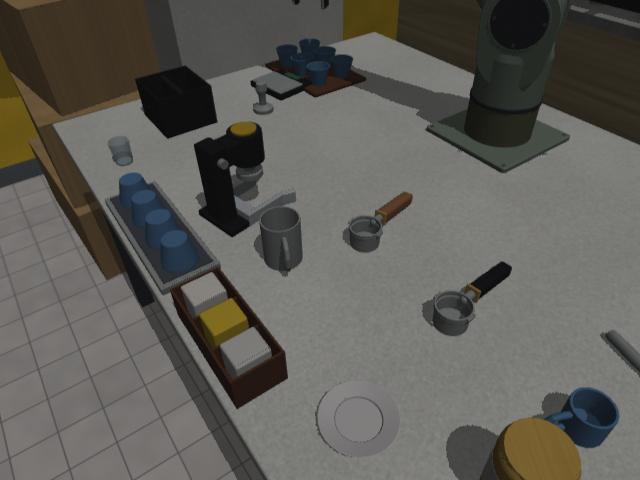

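The top view shows the walnut basket at about (275,296) with its handle end at (300,400). The yellow disc is at (457,209), the cheek tips are near (402,276) and (475,262), and the pitcher is at (315,197). I'll enlarge the relevant part.

```bash
cat > h.py <<'E'
import numpy as np
from rig import bot
def pix2w(n,u,v,z):
    c=bot.calibration(n);V=c["view"];R,t=V[:3,:3],V[:3,3]
    d=R.T@np.array([(u-c["cx"])/c["fx"],(v-c["cy"])/c["fy"],1]);o=-R.T@t
    return o+d*(z-o[2])/d[2]
def w2pix(n,p):
    c=bot.calibration(n);q=c["view"]@np.r_[p,1]
    return np.array([c["fx"]*q[0]/q[2]+c["cx"],c["fy"]*q[1]/q[2]+c["cy"]])
E
python3 - <<'E'
import cv2
a=cv2.imread("pics/top0.png")
cv2.imwrite("pics/crop1.png",cv2.resize(a[130:410,240:500],None,fx=3,fy=3,interpolation=cv2.INTER_CUBIC)[:600*2])
b=cv2.resize(a[130:330,245:505],None,fx=3,fy=3,interpolation=cv2.INTER_CUBIC)
cv2.imwrite("pics/crop1.png",b)
E
```

```text
(no output)
```

View pics/crop1.png

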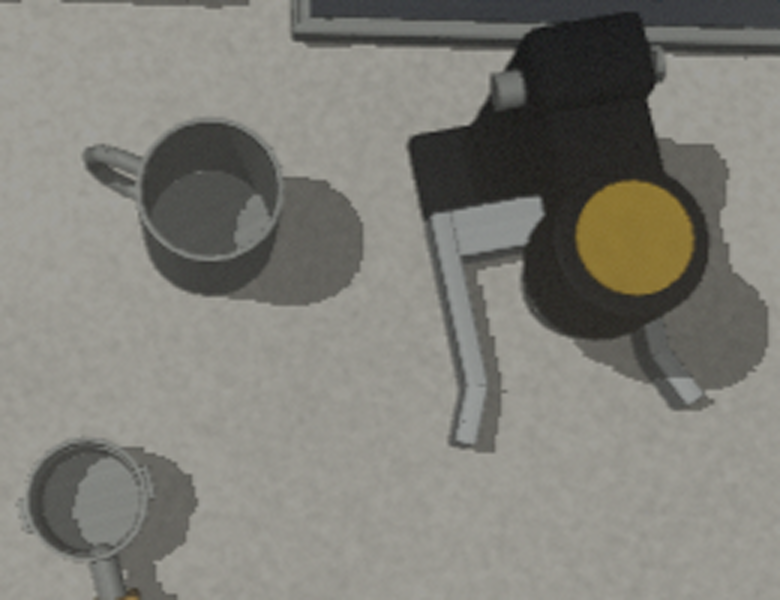

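```bash
python3 - <<'E'
from h import *
from scipy.optimize import least_squares
P=lambda u,v,z:pix2w("top",u,v,z)
obs=[((0,0,.185),(456.7,209)),((.033,.045,.03),(397.7,215.7)),((-.04,.045,.03),(406.7,258))]
def T(p,q):c,s=np.cos(p[2]),np.sin(p[2]);return np.array([p[0]+c*q[0]-s*q[1],p[1]+s*q[0]+c*q[1],q[2]])
f=lambda p:np.concatenate([w2pix("top",T(p,m))-o for m,o in obs])
r=least_squares(f,[.65,-.2,0]);print("stand",r.x,np.degrees(r.x[2]),r.fun)
obs=[((0,0,.046),(274.3,296.3)),((-.17,0,.014+.0),(300.5,401)),((-.055,0,.044),(284.5,329))]
r=least_squares(f,[.45,.1,0]);print("wal",r.x,np.degrees(r.x[2]),r.fun)
for n,(u,v),z in(("pitcher",(315,193),.1),("black",(123,286),.046)):print(n,P(u,v,z))
print("scene check disc",pix2w("scene",243,130,.185),"basket rim",pix2w("scene",366,226,.046))
E
```

```text
stand [ 0.66460452 -0.12600821  0.20701357] 11.86100398214608 [-1.34239502  0.4779265   0.7121625  -0.69002469  0.92788344  0.1263132 ]
wal [0.54923475 0.12241731 0.26709976] 15.303688950841503 [ 0.85503954 -0.70124919  0.43900786 -0.22356651 -1.2804656   0.91297793]
pitcher [0.7038056 0.0634924 0.1      ]
black [0.55820171 0.36377504 0.046     ]
scene check disc [ 0.67034444 -0.12228814  0.185     ] basket rim [0.55255186 0.12916664 0.046     ]
```

```bash
python3 -m inch '0.02 0.058 0 0 0 -2; 0.04 0.116 0 0 0 -4; 0.06 0.174 0 0 0 -6; 0.08 0.232 0 0 0 -8; 0.1 0.29 0 0 0 -8; 0.12 0.348 0 0 0 -8; 0.14 0.406 0 0 0 -8; 0.16 0.464 0 0 0 -8' 100 60
```

```text
t: 1.1
tcp_pos: [0.3892, -0.0618, 0.2054]
orientation: [-3.112, -0.423, 0.0]
force: [1.6, 0.2, 0.2]
gripper_width: 1.0
```

```bash
python3 -m inch '0.017 0.05 0 0 0 0; 0.035 0.1 -0.02 0 0 0; 0.054 0.155 -0.04 0 0 0; 0.054 0.155 -0.08 0 0 0; 0.054 0.155 -0.11 0 0 0; 0.054 0.155 -0.11 0 0 0; 0.054 0.155 -0.11 0 0 0; 0.054 0.155 -0.11 0 0 0'; python3 - <<'E'
from h import *
import cv2
a=bot.camera("top")[:,:,::-1];b=bot.camera("scene")[:,:,::-1]
f=lambda i:cv2.resize(i,None,fx=2.5,fy=2.5,interpolation=cv2.INTER_CUBIC)
cv2.imwrite("pics/c2.png",np.hstack([f(a[230:470,220:380]),f(b[130:370,300:460])]))
E
```

```text
t: 2.1
tcp_pos: [0.4437, 0.0932, 0.0965]
orientation: [-3.112, -0.422, -0.003]
force: [-0.6, -0.5, 0.4]
gripper_width: 0.999
```

View pics/c2.png

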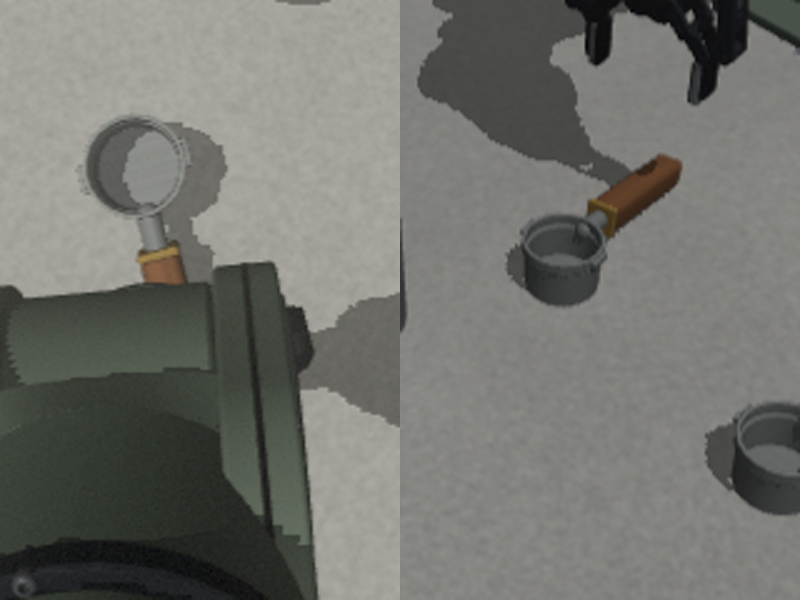

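```bash
python3 - <<'E'
from h import *
t=.267;x=np.array([np.cos(t),np.sin(t)]);y=np.array([-x[1],x[0]]);o=np.array([.5492,.1224])
for off in(0,.004,.008):
  oo=o+y*off
  print(off,[w2pix("scene",np.r_[oo+x*a,z]).round(1) for a,z in((0,.046),(-.055,.031),(-.17,.014))],[w2pix("top",np.r_[oo+x*a,z]).round(1) for a,z in((0,.046),(-.055,.044))])
g=np.array([.4437,.0932])
print([w2pix("scene",np.r_[g+y*s*.0425,.0965+.013]).round(1) for s in(1,-1)])
E
```

```text
0 [array([365.2, 223.6]), array([380.5, 215.6]), array([409.5, 195.7])] [array([275.2, 295.6]), array([283.2, 329.9])]
0.004 [array([366.8, 224.4]), array([382.1, 216.4]), array([411.1, 196.4])] [array([272.7, 296.2]), array([280.7, 330.6])]
0.008 [array([368.5, 225.2]), array([383.7, 217.1]), array([412.6, 197. ])] [array([270.2, 296.8]), array([278.3, 331.2])]
[array([416.3, 179.3]), array([380.6, 164.7])]
```

```bash
python3 -m inch '0 0 -0.03 0 0 0; 0 0 -0.06 0 0 0; 0 0 -0.075 0 0 0; 0 0 -0.087 0 0 0; 0 0 -0.087 0 0 0; 0 0 -0.087 0 0 0; 0 0 -0.087 0 0 0; 0 0 -0.087 0 0 0'; python3 -m inch '0 0 0 0 0 0; 0 0 0 0 0 0; 0 0 0 0 0 0; 0 0 0 0 0 0; 0 0 0 0 0 0; 0 0 0 0 0 0; 0 0 0 0 0 0; 0 0 0 0 0 0' 0 60
```

```text
t: 3.2
tcp_pos: [0.4438, 0.0933, 0.0095]
orientation: [-3.112, -0.423, -0.003]
force: [-0.0, -0.8, -1.2]
gripper_width: 1.004
t: 4.2
tcp_pos: [0.4431, 0.0934, 0.0101]
orientation: [-3.112, -0.423, -0.002]
force: [-6.0, 1.4, 24.3]
gripper_width: 0.001
```

```bash
python3 - <<'E'
from h import *
import cv2
a=bot.camera("top")[:,:,::-1];b=bot.camera("scene")[:,:,::-1]
f=lambda i:cv2.resize(i,None,fx=2.5,fy=2.5,interpolation=cv2.INTER_CUBIC)
cv2.imwrite("pics/c3.png",np.hstack([f(a[230:470,220:380]),f(b[130:370,300:460])]))
s=bot.sense();print(s)
E
```

```text
{'t': 4.3, 'qpos': array([-0.29320368,  0.91294325,  0.02823984,  2.09350066, -0.17492667,
        0.1361731 , -1.40322056]), 'joint_velocities': array([ 0.00021683,  0.00048826, -0.00231918,  0.00079734, -0.00099966,
       -0.00019269, -0.00212947]), 'joint_efforts': array([ 1.03822153e+00, -7.31964254e+01,  3.37123834e+00, -6.46667898e+00,
        7.08765490e-02, -1.84245061e+00,  5.23190800e-03]), 'tcp_pos': array([0.44309777, 0.09344477, 0.01013925]), 'orientation': array([-3.11153755e+00, -4.22942758e-01, -1.61589674e-03]), 'force': array([-6.50953956,  1.22042624, 23.19739913]), 'wrist_torque': array([ 0.18734477,  1.3399059 , -0.0409474 ]), 'gripper_width': -0.001443307150882499}
```

View pics/c3.png

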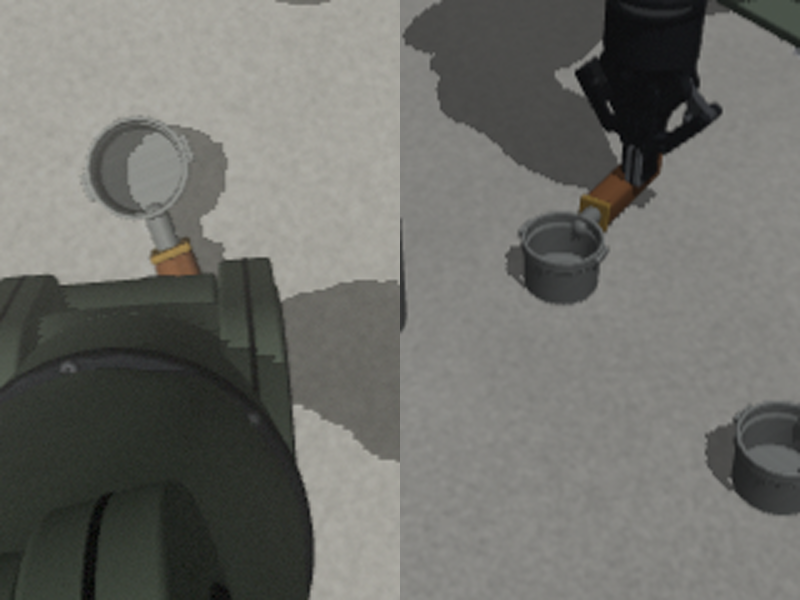

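```bash
python3 - <<'E'
from h import *
for z in(.01,.02,.03,.035,.04):print(z,w2pix("scene",[.4431,.0934,z]).round(1))
print(pix2w("top",138/2.5+220,165/2.5+230,.046),pix2w("top",172/2.5+220,252/2.5+230,.044))
E
python3 - <<'E'
import cv2
b=cv2.imread("pics/c3.png")
cv2.imwrite("pics/c3b.png",cv2.resize(b[40:300,500:760],None,fx=2.3,fy=2.3,interpolation=cv2.INTER_CUBIC))
E
```

```text
0.01 [394.4 210.4]
0.02 [394.8 206.8]
0.03 [395.2 203.1]
0.035 [395.4 201.2]
0.04 [395.6 199.3]
[0.54860648 0.1223223  0.046     ] [0.49503871 0.09911052 0.044     ]
```

View pics/c3b.png

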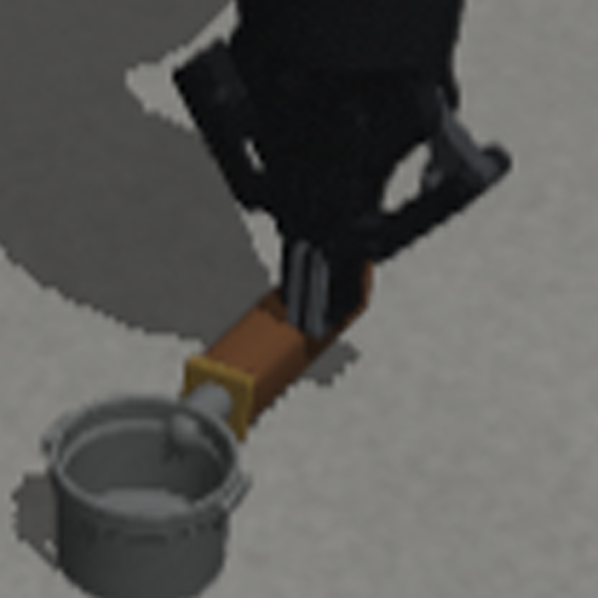

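The fingers shut on top of the handle. The real tips are about 25 mm higher than the reported TCP implies, and the handle was nudged to a yaw of about 23°. I'll lift, open, re-align and look again.

```bash
python3 -m inch '0 0 0.02 0 0 0; 0 0 0.05 0 0 0; 0 0 0.08 0 0 0; 0.004 -0.014 0.08 0 0 8; 0.004 -0.014 0.08 0 0 8; 0.004 -0.014 0.08 0 0 8; 0.004 -0.014 0.08 0 0 8; 0.004 -0.014 0.08 0 0 8' 100 60; python3 - <<'E'
from h import *
import cv2
a=bot.camera("top")[:,:,::-1];b=bot.camera("scene")[:,:,::-1]
f=lambda i,k:cv2.resize(i,None,fx=k,fy=k,interpolation=cv2.INTER_CUBIC)
cv2.imwrite("pics/c4.png",np.hstack([f(a[260:410,240:320],4),f(b[135:285,330:450],4)]))
E
```

```text
t: 5.3
tcp_pos: [0.4469, 0.0797, 0.09]
orientation: [-3.074, -0.638, -0.001]
force: [-0.2, 0.3, -0.1]
gripper_width: 1.004
```

View pics/c4.png

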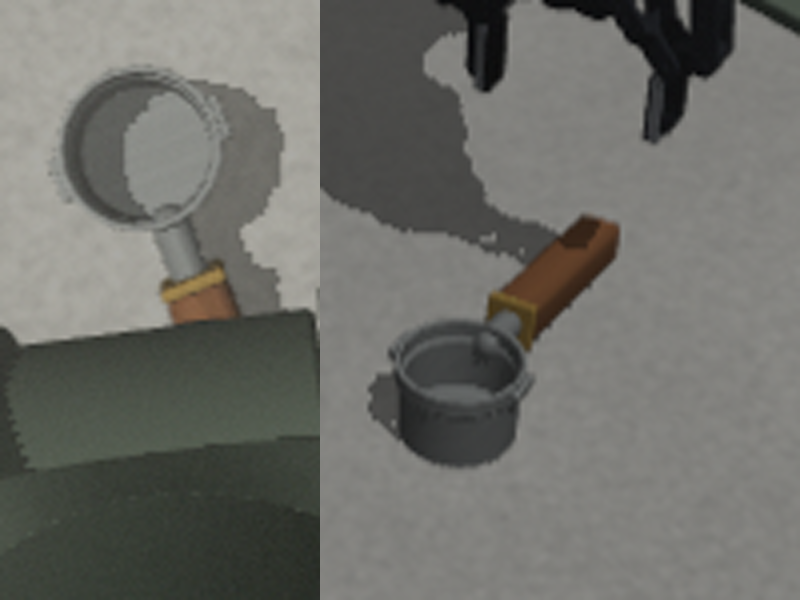

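```bash
python3 - <<'E'
from h import *
from scipy.optimize import least_squares
def T(p,q):c,s=np.cos(p[2]),np.sin(p[2]);return np.array([p[0]+c*q[0]-s*q[1],p[1]+s*q[0]+c*q[1],q[2]])
obs=[("top",(0,0,.046),(275,296.75)),("top",(-.055,0,.044),(288.3,331)),("scene",(0,0,.046),(365,225.8)),("scene",(-.055,0,.031),(378,214.5)),("scene",(-.17,0,.027),(400,190.5))]
f=lambda p:np.concatenate([w2pix(c,T(p,m))-o for c,m,o in obs])
r=least_squares(f,[.45,.1,.3]);p=r.x;print("wal",p,np.degrees(p[2]),r.fun.round(1))
g=T(p,(-.11,0,.022));print("grip",g)
t=2*np.arctan(.638/3.074);y=np.array([-np.sin(t),np.cos(t)]);print("tool yaw",np.degrees(t))
h=lambda q:np.concatenate([w2pix("scene",np.r_[q[:2]+s*.0425*y,q[2]])-o for s,o in((1,(413,170)),(-1,(371.8,157.5)))])
r=least_squares(h,[.447,.08,.11]);print("tips mid",r.x,r.fun.round(1))
r=least_squares(lambda z:h([.4469,.0797,z[0]]),[.11]);print("tip z only",r.x,r.fun.round(1))
E
```

```text
wal [0.5482149  0.12311624 0.40701205] 23.32007245971404 [-0.3 -0.5 -0.9 -2.   0.8 -2.2 -0.2 -0.2  1.  -3.1]
grip [0.44720105 0.07957085 0.022     ]
tool yaw 23.45022403033016
tips mid [0.48675049 0.11810538 0.15905637] [ 0.  -0.1 -0.   0.1]
tip z only [0.12316515] [-0.4 -0.4  2.2  0.5]
```

```bash
python3 -m inch '0 0 -0.03 0 0 0; 0 0 -0.06 0 0 0; 0 0 -0.08 0 0 0; 0 0 -0.092 0 0 0; 0 0 -0.1 0 0 0; 0 0 -0.104 0 0 0; 0 0 -0.104 0 0 0; 0 0 -0.104 0 0 0'
```

```text
t: 6.4
tcp_pos: [0.4472, 0.0796, -0.0136]
orientation: [-3.074, -0.639, -0.002]
force: [-0.5, 0.6, -0.1]
gripper_width: 1.0
```

```bash
python3 -m inch '0 0 0 0 0 0; 0 0 0 0 0 0; 0 0 0 0 0 0; 0 0 0 0 0 0; 0 0 0 0 0 0; 0 0 0 0 0 0; 0 0 0 0 0 0; 0 0 0 0 0 0' 10 50
```

```text
t: 7.4
tcp_pos: [0.4473, 0.0795, -0.0134]
orientation: [-3.075, -0.639, -0.002]
force: [-0.8, -0.5, 5.1]
gripper_width: 0.29
```

```bash
python3 -m inch '0 -0.03 0.002 0 0 -1; -0.002 -0.07 0.002 0 0 -3; -0.003 -0.11 0.002 0 0 -5; -0.005 -0.15 0.002 0 0 -7; -0.006 -0.19 0.002 0 0 -9; -0.007 -0.23 0.002 0 0 -11; -0.008 -0.252 0.001 0 0 -11.5; -0.008 -0.252 0.001 0 0 -11.5'; python3 - <<'E'
from h import *
import cv2
a=bot.camera("top")[:,:,::-1];b=bot.camera("scene")[:,:,::-1]
f=lambda i,k:cv2.resize(i,None,fx=k,fy=k,interpolation=cv2.INTER_CUBIC)
cv2.imwrite("pics/c5.png",np.hstack([f(a[180:380,370:500],3),f(b[90:290,190:326],3)]))
E
```

```text
t: 8.4
tcp_pos: [0.4387, -0.1741, -0.0126]
orientation: [-3.124, -0.323, -0.002]
force: [0.1, -1.0, -2.9]
gripper_width: 0.293
```

View pics/c5.png

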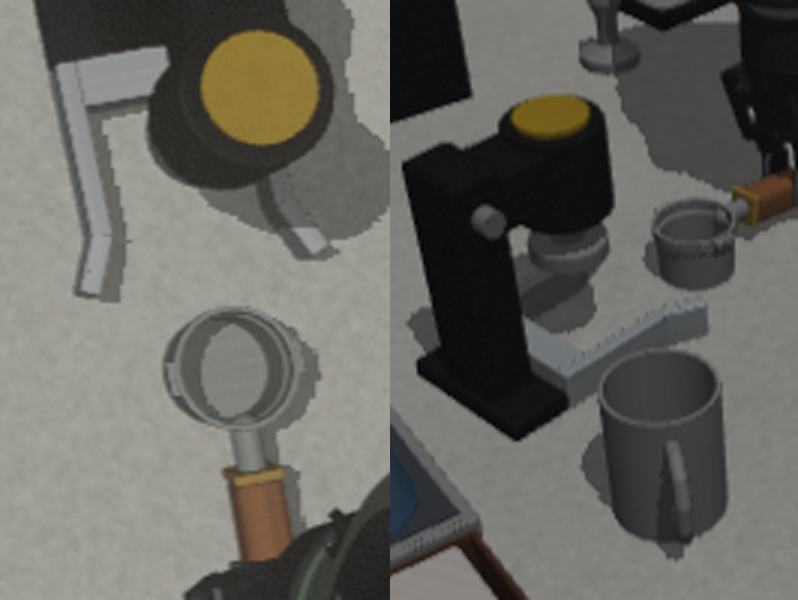

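```bash
python3 - <<'E'
from h import *
from scipy.optimize import least_squares
def T(p,q):c,s=np.cos(p[2]),np.sin(p[2]);return np.array([p[0]+c*q[0]-s*q[1],p[1]+s*q[0]+c*q[1],q[2]])
f=lambda p,obs:np.concatenate([w2pix(c,T(p,m))-o for c,m,o in obs])
so=lambda w:[("top",(0,0,.185),(456.7,209.3)),("top",(.033,.045,.03),(398,215)),("top",(-.04,.045,.03),(406.7,259.3)),("top",(-.068,w,.03),(403.3,278)),("top",(-.068,-w,.03),(470.7,265.3)),("scene",(0,0,.185),(243.7,129))]
r=least_squares(lambda p:f(p,so(p[3])),[.66,-.12,.2,.055]);S=r.x;print("stand",S,np.degrees(S[2]),r.fun.round(1))
wo=[("top",(0,0,.046),(446.7,302)),("top",(-.055,0,.044),(454.7,338.3)),("scene",(0,0,.046),(291.7,164))]
r=least_squares(f,[.55,-.15,.2],args=(wo,));W=r.x;print("wal",W,np.degrees(W[2]),r.fun.round(1))
d=W[:2]-S[:2];c,s=np.cos(S[2]),np.sin(S[2]);print("rel",c*d[0]+s*d[1],-s*d[0]+c*d[1])
print(W[:2]-np.array([.4387,-.1741]), S[:2]-.11*np.array([c,s]))
E
```

```text
stand [ 0.66350665 -0.12591449  0.19189923  0.05618326] 10.995015820099193 [-1.4  1.   0.6  0.2  0.4 -0.9  0.4 -1.5  0.6 -0.2  1.4 -0.8]
wal [ 0.54553018 -0.14883733  0.21481346] 12.307904588746402 [ 0.1  0.4 -0.2 -1.1  0.8 -1.6]
rel -0.12018278557205124 -1.1602673775298888e-06
[0.10683018 0.02526267] [ 0.55552583 -0.14689409]
```

```bash
python3 -m inch '0.02 0.004 0 0 0 0; 0.04 0.008 0 0 0 0; 0.06 0.012 0 0 0 0; 0.075 0.015 0 0 0 0; 0.088 0.0175 0 0 0 0; 0.098 0.0195 0 0 0 0; 0.105 0.021 0 0 0 -0.5; 0.105 0.021 0 0 0 -0.5'
```

```text
t: 9.5
tcp_pos: [0.5442, -0.1506, -0.0127]
orientation: [-3.124, -0.314, -0.002]
force: [0.2, 0.1, -2.9]
gripper_width: 0.297
```

```bash
python3 -m inch '0.002 0.0004 0 0 0 0; 0.004 0.0008 0 0 0 0; 0.006 0.0012 0 0 0 0; 0.008 0.0016 0 0 0 0; 0.01 0.002 0 0 0 0; 0.011 0.0022 0 0 0 0; 0.012 0.0024 0 0 0 0; 0.012 0.0024 0 0 0 0'
```

```text
t: 10.5
tcp_pos: [0.5563, -0.1482, -0.0126]
orientation: [-3.124, -0.314, -0.002]
force: [0.7, 0.4, -3.8]
gripper_width: 0.292
```

```bash
python3 -m inch '0.001 0.0005 0 0 0 0; 0.002 0.001 0 0 0 0; 0.003 0.0012 0 0 0 0; 0.004 0.0015 0 0 0 0; 0.005 0.0015 0 0 0 0; 0.005 0.0015 0 0 0 0; 0.005 0.0015 0 0 0 0; 0.005 0.0015 0 0 0 0'; python3 - <<'E'
from h import *
import cv2
a=bot.camera("top")[:,:,::-1];b=bot.camera("scene")[:,:,::-1]
f=lambda i,k:cv2.resize(i,None,fx=k,fy=k,interpolation=cv2.INTER_CUBIC)
cv2.imwrite("pics/c6.png",np.hstack([f(a[180:380,370:500],3),f(b[90:290,190:326],3)]))
E
```

```text
t: 11.5
tcp_pos: [0.5592, -0.147, -0.0131]
orientation: [-3.124, -0.314, 0.005]
force: [-13.2, -0.3, -1.0]
gripper_width: 0.291
```

View pics/c6.png

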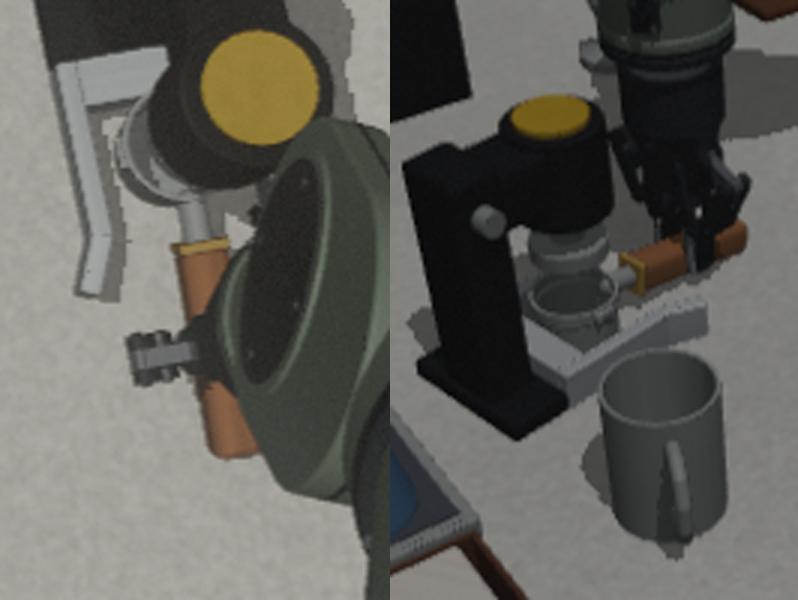

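```bash
python3 -m inch '-0.001 0 -0.001 0 0 0; -0.001 0 -0.001 0 0 0; -0.001 0 -0.001 0 0 0; -0.001 0 -0.001 0 0 0; -0.001 0 -0.001 0 0 0; -0.001 0 -0.001 0 0 0; -0.001 0 -0.001 0 0 0; -0.001 0 -0.001 0 0 0' 100 20
```

```text
t: 12.6
tcp_pos: [0.5582, -0.147, -0.014]
orientation: [-3.124, -0.314, 0.005]
force: [0.9, -0.6, -0.4]
gripper_width: 1.001
```

```bash
python3 -m inch '0 0 0.02 0 0 0; 0 0 0.05 0 0 0; -0.01 0 0.09 0 0 0; -0.05 -0.03 0.13 0 0 0; -0.1 -0.07 0.15 0 0 0; -0.13 -0.11 0.15 0 0 0; -0.14 -0.15 0.15 0 0 0; -0.14 -0.18 0.15 0 0 0'; python3 - <<'E'
from h import *
import cv2
a=bot.camera("top")[:,:,::-1];b=bot.camera("scene")[:,:,::-1]
f=lambda i,k:cv2.resize(i,None,fx=k,fy=k,interpolation=cv2.INTER_CUBIC)
cv2.imwrite("pics/c7.png",np.hstack([f(a[180:380,370:500],3),f(b[90:290,190:326],3)]))
cv2.imwrite("pics/top7.png",a)
o=cv2.imread("pics/top0.png");d=cv2.absdiff(a,o).max(2)
print("diff pitcher",(d[160:240,265:345]>40).sum(),"black",(d[255:400,90:155]>40).sum())
E
```

```text
t: 13.6
tcp_pos: [0.4172, -0.3291, 0.1376]
orientation: [-3.125, -0.311, 0.004]
force: [0.7, 0.9, -0.1]
gripper_width: 1.001
diff pitcher 0 black 0
```

View pics/c7.png

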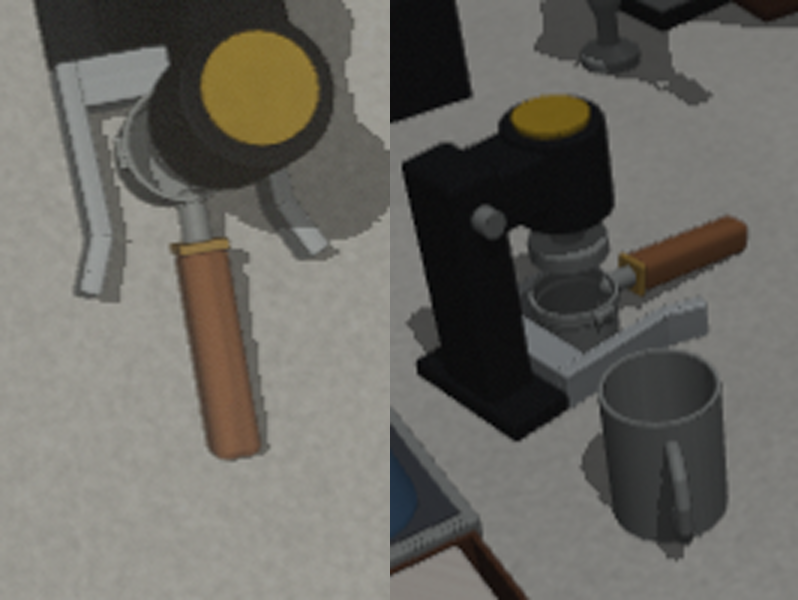

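```bash
python3 - <<'E'
from h import *
from scipy.optimize import least_squares
def T(p,q):c,s=np.cos(p[2]),np.sin(p[2]);return np.array([p[0]+c*q[0]-s*q[1],p[1]+s*q[0]+c*q[1],q[2]])
f=lambda p,obs:np.concatenate([w2pix(c,T(p,m))-o for c,m,o in obs])
wo=[("top",(-.055,0,.044),(436.7,262.3)),("top",(-.17,0,.02),(447.7,331)),("scene",(0,0,.046),(251.3,187.7))]
r=least_squares(f,[.66,-.12,.2],args=(wo,));W=r.x;S=np.array([.6635,-.1259,.192]);print(W,r.fun.round(1))
d=W[:2]-S[:2];c,s=np.cos(S[2]),np.sin(S[2]);print("rel",c*d[0]+s*d[1],-s*d[0]+c*d[1],np.degrees(W[2]-S[2]))
bot.job_done()
E
```

```text
[ 0.66607726 -0.12306452  0.19810283] [-0.2 -2.   0.1  0.7  1.2 -1.7]
rel 0.0030709781716885603 0.0022915813753566156 0.34966629085390444
the job is handed in; nothing more can be done
```

The walnut portafilter is in the tamping stand, against the back stop with its handle pointing straight out, and released. I handed the job in at about 14 s of the 51 s allowed; no verdict was reported.

- **First grasp:** it failed. The real finger tips stood about 20–25 mm higher than the TCP reading, so the fingers shut on top of the handle. That turned the portafilter by about 8° with 24 N of contact force. I lifted, re-aligned and gripped it 25 mm lower, and that held.
- **Insertion:** it slid into the stand freely and met the back stop with about 13 N. I then let go and backed the arm clear.
- **Final pose, from the images:** the basket is about 3 mm past my estimate of home, which is within measurement error, and 2 mm off the middle line. The handle is within 0.5° of straight out.
- **Level and height:** judged only by eye in the last picture, where the portafilter stands flat. I did not measure them.
- **Black portafilter and pitcher:** the top-camera picture shows no change around either of them.

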